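# Settle the four-footed curing stand on its channelled base

### The job

Lift the four-footed stand by its square post and set it down on the channelled curing base, turned well across the drip channel so that it clears the two hold-down brackets, and let go of it there. Then take hold of the post afresh, whichever other way gives room to turn, and turn the stand on the base until its ends run under both brackets, all four feet drop into the channel and it no longer rocks; let go. Leave the bust, bottle, build plate, cup and scraper where they are.

Things in the scene. Friction and masses are not known exactly. Their poses are not given: they have to be found in the camera images.
- stand_center (a point): Loose aluminium stand, about 0.35 kg, 115 mm high, upright on the counter: plate 170 x 76 mm, 8 mm thick, its top 48 mm above the soles; four round feet, 12 mm diameter, 40 mm long, at 65 mm either way along the plate and 30 mm across. Point: its centre, on the upright axis, 57.5 mm above the soles. x along the plate, y across, z up. A half turn makes no difference.
- post_top (a point): Top of the stand's grip post, which rises 67 mm from the middle of the plate: 30 x 30 mm square, faces parallel to the plate's edges, to be gripped across either pair of faces. On the stand's axis, 115 mm above the soles.
- base: Fixed base 236 x 190 mm. Origin: middle of its underside, on the counter; x along the drip channel, y across, z up. Channel 96 mm wide, floor 10 mm above the counter; on either side a grey deck 47 mm wide, 16 mm above the counter, with upright edges. Turned under 11 degrees from the channel the stand's four feet fit in it; at 11 to 60 degrees it rocks on two diagonal feet, leaning about 6 degrees.
- bracket_a (a point): Inner end of one hold-down bracket's arm, 66 mm from the base's middle along +x. Arm 24 mm wide, underside 76 mm and top 82 mm above the counter; its upright stands 106 to 114 mm from the middle. The stand's plate passes under the arms when turned on the base, either way, but can be lowered only when turned 47 degrees or more from the channel.
- bracket_b (a point): The same on the other bracket, 66 mm from the base's middle along -x.
- bust: Bystander: loose white resin cat bust, 68 mm wide, about 120 mm high; origin at the middle of its underside.
- bottle: Bystander: loose amber glass bottle with black cap, 64 mm in diameter, 150 mm high; origin at the middle of its underside.
- build_plate: Bystander: loose flat aluminium build plate 130 x 80 mm, 10 mm thick with a low dark block on top, 24 mm high in all, no feet; origin at the middle of its underside.
- cup: Bystander: loose white cup, 74 mm in diameter, 75 mm high; origin at the middle of its underside.
- scraper: Bystander: loose spatula-like scraper 190 mm long, lying on the counter at the far side.
There are look-alikes about, which are no part of the job. Leave any orange or yellow look-alike of the part that bears stand_center alone.

How it is judged:
On the way:
1. the stand rests on the base, turned at least 40 degrees from the channel, and is let go (horizontal distance between stand_center and base below 0.035 m and angle between the x axis of stand_center and the x axis of base, either way round above 0.7 rad and contact force between stand and base above 1 N and contact force between the fingers and stand below 0.1 N and angle between stand_center's own z axis and vertical below 0.2 rad and linear speed of stand below 0.03 m/s), for 0.2 s.
At the end, for the whole second after the job is handed in: The stand is at rest, level within 0.03 rad, all four feet down on the channel floor (its centre 64 to 70 mm above the base's underside; 67.5 mm when fully down), lying along the channel within 0.24 rad, its centre within 25 mm of the base's middle (horizontal distance between stand_center and base below 0.025 m and angle between the x axis of stand_center and the x axis of base, either way round below 0.24 rad and z of stand_center in the frame of base between 0.064 and 0.07 m and angle between stand_center's own z axis and vertical below 0.03 rad and linear speed of stand below 0.01 m/s and angular speed of stand below 0.08 rad/s); the robot touches nothing.
It fails at once if the bust is shifted by more than 30 mm or tipped (distance of bust from where it was at the start of the episode above 0.03 m or angle between bust's own z axis and vertical above 0.5 rad).
It fails at once if the bottle is shifted by more than 30 mm or tipped (distance of bottle from where it was at the start of the episode above 0.03 m or angle between bottle's own z axis and vertical above 0.5 rad).
It fails at once if the build plate, cup or scraper is shifted by more than 30 mm (distance of any of build_plate, cup, scraper from where it was at the start of the episode above 0.03 m).
It also fails if it takes over 48 s, if anything falls off the work surface, if the arm or the gripper's body presses on something with over 40 N, if the wrist force passes 120 N, or if a joint passes its speed limit or range.

### The arm

A 7-joint arm with a two-finger parallel gripper is mounted at the origin on the work surface. World frame = base frame: x ahead of the robot, y to its left, z up, the work surface at z = 0. Lengths are in m, angles in rad, forces in N, time in s.
With the tool pointing down it reaches from about 0.425 to 0.875 m from the base axis. Payload 8.4 kg.
Tool frame: the origin (TCP) lies at the very end of the fingers, on their centre line; the grasp point (between the pads) lies 19 mm behind it; x points along the fingers, y is the direction in which the jaws open and shut, and the axes are right-handed (so a half turn about x gives the same grasp; the last joint's range is limited). The gripper opens to 87 mm and grips with 3 to 60 N. Pads are 19 mm wide; open, the fingers measure 117 mm over their backs; the gripper's body (75 mm by 190 mm) begins 51 mm behind the grasp point.
Start: joints at [1.047, 0.333, 0.04, 1.465, -0.013, 1.343, -0.059], TCP at [0.268, -0.592, 0.223] pointing down, gripper open.
Joint ranges: [-2.58, 2.58], [-0.38, 2.09], [-1.3, 1.39], [0.25, 2.4], [-1.5, 4.64], [0.08, 2.09], [-2.65, 2.65]. Speed limits (rad/s): [2.22, 2.22, 2.79, 2.79, 3.14, 3.14, 3.14].

### API

Orientations are given as a 3x3 rotation matrix whose columns are the frame's x, y, z axes.
In Python, from plant import arm, get_image, get_calibration, finder gives the robot as it stands.
- The arm moves only by the tool apply_moves, never from a script. Its argument "increments" is a list of rows, each an object with "delta_pos": the shift along the tool's x, y, z in mm, a list of three; "rotation": the turn, a rotation vector about the tool's x, y, z in rad, a list of three. In form: [{"delta_pos": [dx, dy, dz], "rotation": [ax, ay, az]}, ...]. A call has 1 to 20 rows; each row is the pose to reach, as a shift and turn from the pose commanded when the call began, along the tool's axes at that moment; what a row does not reach only later rows make up. A row lasts 1/8 s, in which the tool goes at most 62.5 mm and 10.7 degrees, less where a joint would pass 70% of its speed; a pose out of reach is approached as far as the arm can. A call with a gripper value outside its range is refused whole. "jaw" is the closure, from -1 (fully open) to 1 (shut), set as the call begins (left out, the last holds). The fingers move at their own pace and stop on an object; "squeeze" is the grip in N (left out, the last holds). Time passes only in rows, so rows that repeat a pose let the fingers close. It gives the time, the measured TCP pose, the force and the opening at its end, in the units of the state.
- arm.read_state(): the state, without advancing time (a new reading comes with each control period).
- get_image(name): name is "side" or "top"; returns the picture (420x560x3 uint8, red, green, blue); there is no depth.
- get_calibration(name): a dict with "fx", "fy", "cx", "cy" (pixels), "R" (3x3) and "t" (3): a world point X has camera coordinates R X + t. Camera axes: x right, y down, z forward; pixel columns grow to the right and rows downward; lengths in m; the calibration is good to about 2 mm. A picture is of the moment at which its call begins. get_calibration takes no time and is no camera call.
- arm.close_job(): hands the job in, once; it reports no verdict.
Trained networks look in the newest picture that a camera, given by its name, has taken for a name from the list of things; names that differ only in an ending like _2 or _b are one class to them, and where a whole thing is asked for, a point or a joint stands for the part that bears it (a point fixed in the world has none). Each returns a list of dicts, best first, with "conf" (0 to 1); they miss things now and then, are a little off and sometimes report something else, mostly with a low value. They report only what shows in the picture. A call takes as long as a camera call. They do not tell look-alikes from the thing itself.
- finder.find_in(thing, camera): "bbox" ([left, top, right, bottom] in pixels, round what is visible of it).
- finder.spot_point(thing, camera): "centre" ([column, row] in pixels: a listed point, or the origin of a listed thing).
The state is a dict: "time_s": time; "joint_positions": joint angles; "joint_vel": joint speeds; "joint_torque": joint torques, N m; "position": TCP position; "eef_rot": TCP orientation; "ft_force": force on the tool from outside, world axes, zero at the start; "ft_torque": the same for the moment, N m; "grip_width": finger opening in m.
Only numpy, scipy, OpenCV 4.12 (cv2) and the standard library are available. Lean on these libraries where they do the work, as an engineer would, in place of code of your own. Each camera call takes 0.05 s, during which the arm holds its last target.

## Working session

There is one attempt and no reset: what is moved stays moved. The work goes in short steps, Python scripts to look and compute and a tool call to move; the robot and the scene stay as the last step left them, time stands still between calls to the robot, and variables do not carry over. Pictures are saved under pics/ and viewed, and the job is handed in when it is done.

Besides the shell and the picture viewer there is one more tool, called after ">>>" as name([rows], argument=value, ...), one row to a line, values as JSON. apply_moves: Moves the arm, as the interface text tells. Its arguments: {"type":"object","properties":{"increments":{"type":"array","items":{"type":"object","properties":{"delta_pos":{"type":"array","items":{"type":"number"}},"rotation":{"type":"array","items":{"type":"number"}}}}},"jaw":{"type":"number"},"squeeze":{"type":"number"}},"required":["increments"]}

```bash
mkdir -p pics; ls
cat > h.py <<'E'
import numpy as np,cv2
from plant import arm,get_image,get_calibration,finder
def snap(n,f):
    im=get_image(n); cv2.imwrite('pics/'+f,im[:,:,::-1]); return im
def proj(n,X):
    c=get_calibration(n);p=np.array(c['R'])@np.array(X)+np.array(c['t']);return [c['fx']*p[0]/p[2]+c['cx'],c['fy']*p[1]/p[2]+c['cy']]
def ray(n,px):
    c=get_calibration(n);R=np.array(c['R']);t=np.array(c['t'])
    d=R.T@np.array([(px[0]-c['cx'])/c['fx'],(px[1]-c['cy'])/c['fy'],1]);return -R.T@t,d
def atz(n,px,z):
    o,d=ray(n,px);return o+d*(z-o[2])/d[2]
def tri(a,b):
    (o1,d1),(o2,d2)=ray('top',a),ray('side',b)
    A=np.stack([d1,-d2],1);s=np.linalg.lstsq(A,o2-o1,rcond=None)[0]
    p,q=o1+s[0]*d1,o2+s[1]*d2;return (p+q)/2,np.linalg.norm(p-q)
E
python3 - <<'E'
from h import *
np.set_printoptions(precision=3,suppress=True)
snap('top','t0.png');snap('side','s0.png')
for n in ['top','side']:
    c=get_calibration(n);print(n,c['fx'],-np.array(c['R']).T@np.array(c['t']),np.array(c['R']).tolist())
    for k in ['stand_center','post_top','base','bracket_a','bust','bottle','build_plate','cup']:
        print(k,[(np.round(r['centre'],1).tolist(),round(r['conf'],2)) for r in finder.spot_point(k,n)])
s=arm.read_state();print(s['time_s'],s['position'],s['eef_rot'],s['grip_width'])
E
```

```text
pics
top 543.5013606551927 [ 0.408 -0.115  1.526] [[-0.007833638519745372, -0.9998162259056468, -0.017497100426364025], [-0.9989717557488602, 0.008606005896038807, -0.04451255866108254], [0.044654958555360134, 0.017130413839299124, -0.9988555869584517]]
stand_center [([291.7, 211.6], 0.81), ([368.7, 310.9], 0.77), ([436.5, 126.6], 0.68)]
post_top [([443.8, 123.0], 0.86), ([294.3, 208.4], 0.71), ([366.4, 313.7], 0.61)]
base [([172.1, 192.7], 0.87)]
bracket_a [([196.2, 187.8], 0.78), ([172.1, 191.3], 0.7), ([139.1, 184.9], 0.58)]
bust [([355.9, 242.7], 0.8)]
bottle [([292.6, 104.6], 0.85)]
build_plate [([358.2, 165.6], 0.94)]
cup [([347.7, 113.3], 0.96)]
side 449.6986243023524 [0.314 0.797 1.189] [[-0.9808335008997543, -0.19431275443426368, -0.01442903243121402], [-0.1410479800452836, 0.7591546592737496, -0.635444466989919], [0.1344288318697919, -0.6212300353066703, -0.7720117436898203]]
stand_center [([379.5, 173.4], 0.82), ([291.9, 207.8], 0.59)]
post_top [([296.1, 191.3], 0.6), ([255.5, 107.7], 0.55)]
base [([249.3, 299.5], 0.71)]
bracket_a [([241.1, 308.4], 0.97), ([256.4, 268.2], 0.62)]
bust [([325.4, 177.0], 0.76)]
bottle [([208.2, 204.1], 0.8)]
build_plate [([272.2, 168.4], 0.72), ([250.0, 302.4], 0.53), ([257.8, 266.9], 0.42)]
cup [([230.7, 170.1], 0.97)]
0.9 [ 0.268 -0.592  0.223] [[-0.     0.412 -0.911]
 [ 0.    -0.911 -0.412]
 [-1.    -0.    -0.   ]] 0.08716392308800885
```

View pics/t0.png

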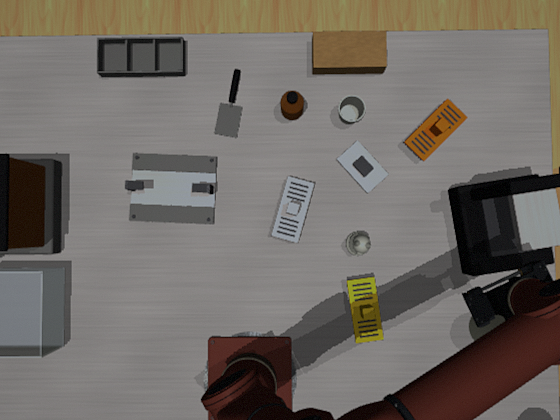

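View pics/s0.png

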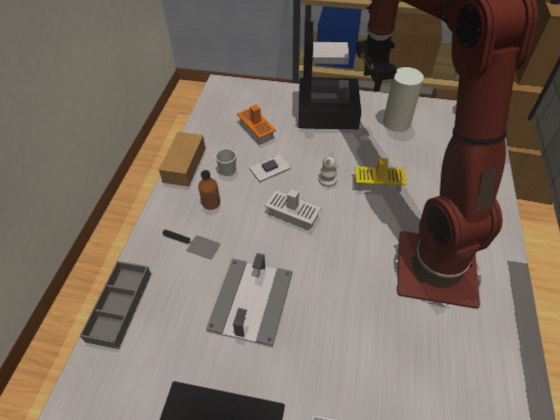

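Grey stand at about (292,210) in top; base at about (172,188), with its channel running horizontally. The orange and yellow ones are look-alikes. I'll zoom in to measure.

```bash
python3 - <<'E'
import cv2,numpy as np
t=cv2.imread('pics/t0.png');s=cv2.imread('pics/s0.png')
a=cv2.resize(t[165:255,260:325],None,fx=6,fy=6,interpolation=cv2.INTER_CUBIC)
b=cv2.resize(t[145:230,120:225],None,fx=6,fy=6,interpolation=cv2.INTER_CUBIC)[:540]
b=b[:, :]; h=540
c=np.zeros((540,1030,3),np.uint8);c[:510,:630]=b[:510];c[:540,640:1030]=a[:540]
cv2.imwrite('pics/z0.png',cv2.resize(c,(800,420)))
E
python3 - <<'E'
from h import *
np.set_printoptions(precision=4,suppress=True)
print('st',tri((291.7,211.6),(291.9,207.8)),'pt',tri((294.3,208.4),(296.1,191.3)))
print('base',tri((172.1,192.7),(249.3,299.5)),atz('top',(172.1,192.7),0))
print(atz('top',(291.7,211.6),.0575),atz('top',(294.3,208.4),.115),atz('side',(291.9,207.8),.0575),atz('side',(296.1,191.3),.115))
for k,p in dict(bust=(355.9,242.7),bottle=(292.6,104.6),bp=(358.2,165.6),cup=(347.7,113.3)).items(): print(k,atz('top',p,0))
E
```

```text
st (array([ 0.4643, -0.1204,  0.0387]), np.float64(0.01003825996488963)) pt (array([ 0.4614, -0.128 ,  0.1142]), np.float64(0.007130273473630378))
base (array([0.5249, 0.2151, 0.0114]), np.float64(0.017861308783425154)) [0.5169 0.2159 0.    ]
[ 0.4587 -0.121   0.0575] [ 0.4649 -0.1276  0.115 ] [ 0.4667 -0.1049  0.0575] [ 0.4578 -0.1276  0.115 ]
bust [ 0.3721 -0.2999  0.    ]
bottle [ 0.7639 -0.1264  0.    ]
bp [ 0.5885 -0.3094  0.    ]
cup [ 0.7372 -0.2819  0.    ]
```

View pics/z0.png

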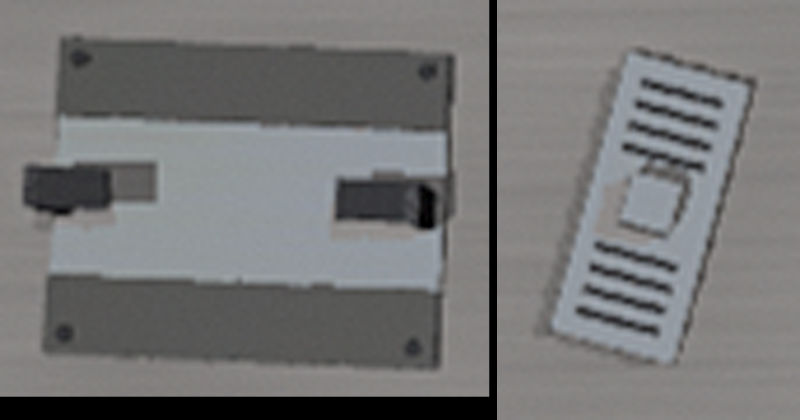

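```bash
cat > m.py <<'E'
from h import *
np.set_printoptions(precision=4,suppress=True)
B=[(120+x/4.66-.5,145+y/4.667-.5) for x,y in [(62,37),(455,54),(440,368),(43,352)]]
S=[(260+(x-497)/4.66-.5,165+y/4.667-.5) for x,y in [(632,50),(756,82),(677,363),(552,332)]]
PT=[(260+(x-497)/4.66-.5,165+y/4.667-.5) for x,y in [(632,180),(684,178),(672,235),(622,224)]]
for P,z,nm in((B,.016,'base'),(S,.048,'stand')):
    W=np.array([atz('top',p,z)[:2] for p in P]);print(nm,W.mean(0),[np.linalg.norm(W[i]-W[(i+1)%4]) for i in range(4)])
    for i,j in((0,1),(1,2),(3,2),(0,3)):
        d=W[j]-W[i];print(np.degrees(np.arctan2(d[1],d[0])))
W=np.array([atz('top',p,.115)[:2] for p in PT]);print(W.mean(0))
E
python3 m.py
```

```text
base [0.5293 0.2097] [np.float64(0.2375499534091135), np.float64(0.1883729874834233), np.float64(0.2386321686514453), np.float64(0.18964937597305773)]
-93.06580386743197
177.11548081840198
-92.75926163464179
176.7883394405582
stand [ 0.4667 -0.1253] [np.float64(0.0748990928976136), np.float64(0.17019783074156794), np.float64(0.0749996063401501), np.float64(0.17115020681704998)]
-105.0465942622716
163.72629135534774
-104.32040087210909
163.70148123723607
[ 0.4653 -0.1239]
```

```bash
cat >> h.py <<'E'
def box(im,n,c,a,L,W,z,col):
    u=np.array([np.cos(a),np.sin(a)]);v=np.array([-u[1],u[0]])
    P=[proj(n,[*(np.array(c)+sx*L/2*u+sy*W/2*v),z]) for sx,sy in((1,1),(-1,1),(-1,-1),(1,-1))]
    k=4
    cv2.polylines(im,[np.int32(np.round((np.array(P)+.5)*k))],True,col,1,cv2.LINE_AA)
def overlay(n,st,ba,src,out,cr,dz=0):
    im=cv2.imread('pics/'+src);im=cv2.resize(im,None,fx=4,fy=4,interpolation=cv2.INTER_CUBIC)
    box(im,n,ba[:2],np.radians(ba[2]),.236,.19,.016,(0,0,255))
    box(im,n,ba[:2],np.radians(ba[2]),.236,.096,.016,(0,0,255))
    if st is not None:
        box(im,n,st[:2],np.radians(st[2]),.17,.076,.048+dz,(0,255,0))
        box(im,n,st[:2],np.radians(st[2]),.03,.03,.115+dz,(0,255,0))
    x0,y0,x1,y1=[4*v for v in cr];im=im[y0:y1,x0:x1];f=min(1,800/im.shape[1],600/im.shape[0])
    cv2.imwrite('pics/'+out,cv2.resize(im,None,fx=f,fy=f))
def move(pos,psi):
    s=arm.read_state();R=np.array(s['eef_rot']);d=R.T@(np.array(pos)-np.array(s['position']))*1000
    p=np.radians(psi);y=np.array([np.cos(p),np.sin(p),0]);x=np.array([0,0,-1.]);Rt=np.stack([x,y,np.cross(x,y)],1)
    rv=cv2.Rodrigues(R.T@Rt)[0].ravel();print('d',np.round(d,1),'rv',np.round(rv,3),'t',s['time_s'],'q',np.round(s['joint_positions'],2),'pos',np.round(s['position'],4),'psi',np.degrees(np.arctan2(R[1,1],R[0,1])))
E
python3 - <<'E'
from h import *
st=(.466,-.125,164);ba=(.5293,.2097,87.1)
overlay('side',st,ba,'s0.png','os.png',(190,160,340,350));overlay('top',st,ba,'t0.png','ot.png',(115,140,325,260))
move((.466,-.125,.2),-16);move((.466,-.125,.2),74)
E
```

```text
d [  22.6 -344.  -373.1] rv [-0.867 -0.     0.   ] t 0.9 q [ 1.05  0.33  0.04  1.47 -0.01  1.34 -0.06] pos [ 0.2678 -0.5922  0.2225] psi -65.66490366342823
d [  22.6 -344.  -373.1] rv [-2.438 -0.     0.   ] t 0.9 q [ 1.05  0.33  0.04  1.47 -0.01  1.34 -0.06] pos [ 0.2678 -0.5922  0.2225] psi -65.66490366342823
```

View pics/os.png

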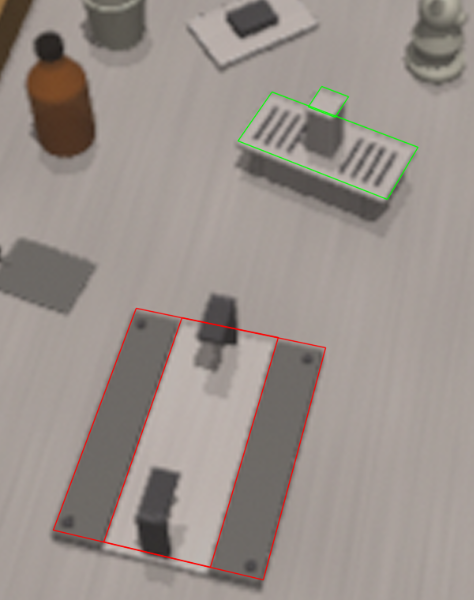

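View pics/ot.png

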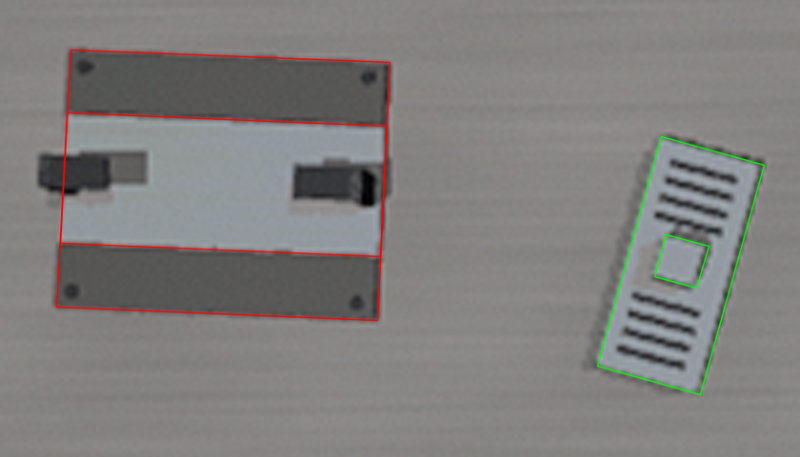

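The models fit both views within about 1 px: red on the base and green on the grey stand. I'll go above the stand, with the jaw along its long axis.

>>> apply_moves([
  {"delta_pos": [10,-50,-55],"rotation": [-0.12,0,0]},
  {"delta_pos": [20,-100,-109],"rotation": [-0.25,0,0]},
  {"delta_pos": [22.6,-150,-163],"rotation": [-0.38,0,0]},
  {"delta_pos": [22.6,-190,-206],"rotation": [-0.5,0,0]},
  {"delta_pos": [22.6,-230,-250],"rotation": [-0.6,0,0]},
  {"delta_pos": [22.6,-270,-293],"rotation": [-0.7,0,0]},
  {"delta_pos": [22.6,-310,-336],"rotation": [-0.8,0,0]},
  {"delta_pos": [22.6,-344,-373],"rotation": [-0.867,0,0]},
  {"delta_pos": [22.6,-344,-373],"rotation": [-0.867,0,0]},
  {"delta_pos": [22.6,-344,-373],"rotation": [-0.867,0,0]},
  {"delta_pos": [22.6,-344,-373],"rotation": [-0.867,0,0]},
  {"delta_pos": [22.6,-344,-373],"rotation": [-0.867,0,0]},
], jaw=-1, squeeze=30)

```text
time_s: 2.4
position: [0.4655, -0.1265, 0.1999]
eef_rot: [[-0.0, 0.961, -0.278], [-0.0, -0.278, -0.961], [-1.0, -0.0, 0.0]]
ft_force: [-0.4, 0.7, 0.5]
grip_width: 0.0872
```

Run:
```python
from h import *
move((.466,-.125,.070),-16)
```

```text
d [ 1.299e+02  1.000e-01 -1.600e+00] rv [-0.002  0.     0.   ] t 2.4 q [ 0.59  0.03 -0.42  1.87  0.01  1.24 -0.12] pos [ 0.4655 -0.1265  0.1999] psi -16.138566148257567
```

>>> apply_moves([
  {"delta_pos": [40,0,-1],"rotation": [0,0,0]},
  {"delta_pos": [80,0,-1],"rotation": [0,0,0]},
  {"delta_pos": [110,0,-1],"rotation": [0,0,0]},
  {"delta_pos": [130,0,-1],"rotation": [0,0,0]},
  {"delta_pos": [130,0,-1],"rotation": [0,0,0]},
  {"delta_pos": [130,0,-1],"rotation": [0,0,0]},
])

```text
time_s: 3.15
position: [0.4667, -0.1246, 0.0708]
eef_rot: [[0.001, 0.961, -0.276], [-0.0, -0.276, -0.961], [-1.0, 0.001, -0.0]]
ft_force: [0.4, -0.4, -0.1]
grip_width: 0.0871
```

>>> apply_moves([
  {"delta_pos": [0,0,0],"rotation": [0,0,0]},
  {"delta_pos": [0,0,0],"rotation": [0,0,0]},
  {"delta_pos": [0,0,0],"rotation": [0,0,0]},
  {"delta_pos": [0,0,0],"rotation": [0,0,0]},
  {"delta_pos": [0,0,0],"rotation": [0,0,0]},
  {"delta_pos": [0,0,0],"rotation": [0,0,0]},
  {"delta_pos": [0,0,0],"rotation": [0,0,0]},
  {"delta_pos": [0,0,0],"rotation": [0,0,0]},
], jaw=1, squeeze=30)

```text
time_s: 4.15
position: [0.4662, -0.1241, 0.0699]
eef_rot: [[0.0, 0.961, -0.275], [0.0, -0.275, -0.961], [-1.0, -0.0, -0.0]]
ft_force: [0.7, 0.5, -0.5]
grip_width: 0.0298
```

Run:
```python
from h import *
snap('top','t1.png');snap('side','s1.png')
move((.466,-.125,.2),-16)
```

```text
d [-130.1    0.     0.9] rv [ 0. -0.  0.] t 4.25 q [ 0.57  0.17 -0.43  2.02  0.08  0.97 -0.18] pos [ 0.4662 -0.1241  0.0699] psi -15.990676045811888
```

View pics/s1.png

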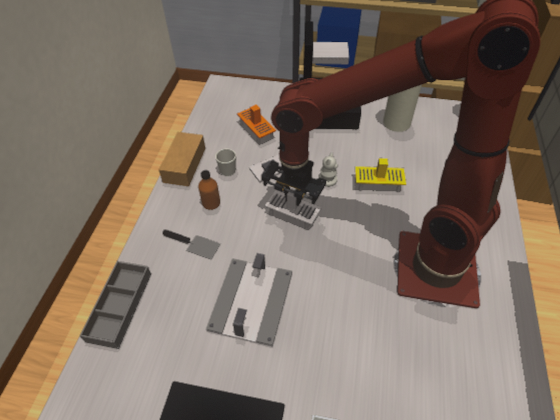

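Held at 29.8 mm opening with the jaws on the post. Lifting.

>>> apply_moves([
  {"delta_pos": [-20,0,0],"rotation": [0,0,0]},
  {"delta_pos": [-50,0,0],"rotation": [0,0,0]},
  {"delta_pos": [-90,0,0],"rotation": [0,0,0]},
  {"delta_pos": [-120,0,0],"rotation": [0,0,0]},
  {"delta_pos": [-130,0,0],"rotation": [0,0,0]},
  {"delta_pos": [-130,0,0],"rotation": [0,0,0]},
])

```text
time_s: 5.0
position: [0.4661, -0.1241, 0.1995]
eef_rot: [[-0.0, 0.961, -0.275], [-0.0, -0.275, -0.961], [-1.0, -0.0, 0.0]]
ft_force: [-0.5, 0.4, -2.8]
grip_width: 0.0297
```

Run:
```python
from h import *
move((.5293,.2097,.2),-16);s=arm.read_state();print(s['ft_force'],s['grip_width'])
```

```text
d [  -0.5  -31.2 -338.3] rv [0. 0. 0.] t 5.0 q [ 0.59  0.03 -0.43  1.87  0.01  1.24 -0.12] pos [ 0.4661 -0.1241  0.1995] psi -15.989605240162918
[-0.4649311   0.41334988 -2.78172673] 0.029681014860819064
```

>>> apply_moves([
  {"delta_pos": [0,-3,-30],"rotation": [0,0,0]},
  {"delta_pos": [0,-7,-75],"rotation": [0,0,0]},
  {"delta_pos": [0,-11,-120],"rotation": [0,0,0]},
  {"delta_pos": [0,-15,-165],"rotation": [0,0,0]},
  {"delta_pos": [0,-19,-210],"rotation": [0,0,0]},
  {"delta_pos": [0,-23.5,-255],"rotation": [0,0,0]},
  {"delta_pos": [0,-27.5,-300],"rotation": [0,0,0]},
  {"delta_pos": [0,-30,-325],"rotation": [0,0,0]},
  {"delta_pos": [0,-31,-338],"rotation": [0,0,0]},
  {"delta_pos": [0,-31,-338],"rotation": [0,0,0]},
  {"delta_pos": [0,-31,-338],"rotation": [0,0,0]},
  {"delta_pos": [0,-31,-338],"rotation": [0,0,0]},
])

```text
time_s: 6.5
position: [0.5297, 0.208, 0.1999]
eef_rot: [[0.0, 0.961, -0.277], [-0.001, -0.277, -0.961], [-1.0, 0.0, 0.001]]
ft_force: [0.3, -0.8, -2.7]
grip_width: 0.0298
```

Run:
```python
from h import *
snap('top','t2.png');snap('side','s2.png')
move((.5293,.2097,.088),-16)
st=(.5293,.2097,164);ba=(.5293,.2097,87.1)
overlay('side',st,ba,'s2.png','os2.png',(190,160,340,350),.13);overlay('top',st,ba,'t2.png','ot2.png',(115,140,325,260),.13)
```

```text
d [112.1  -0.8  -1.1] rv [-0.001  0.    -0.   ] t 6.6 q [ 0.15  0.25 -0.7   1.67  0.17  1.28 -0.87] pos [0.5297 0.2085 0.2001] psi -16.0591197804192
```

View pics/os2.png

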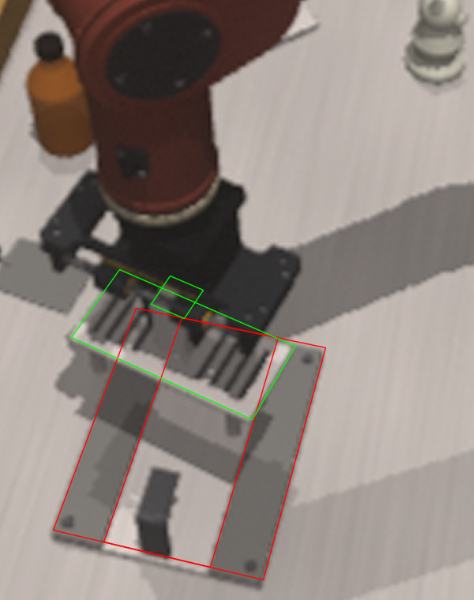

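View pics/ot2.png

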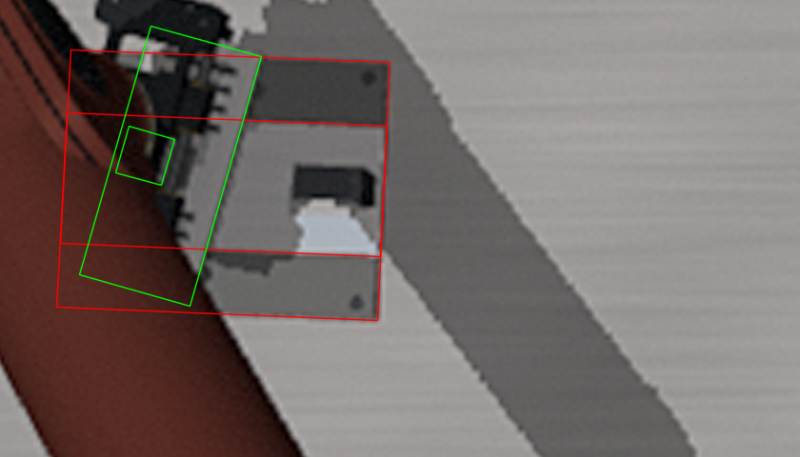

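The held stand matches the prediction (plate and green outline agree). Lowering to 4 mm above the deck, then down.

>>> apply_moves([
  {"delta_pos": [25,-0.5,-1],"rotation": [0,0,0]},
  {"delta_pos": [60,-0.5,-1],"rotation": [0,0,0]},
  {"delta_pos": [90,-0.5,-1],"rotation": [0,0,0]},
  {"delta_pos": [105,-0.5,-1],"rotation": [0,0,0]},
  {"delta_pos": [110,-0.5,-1],"rotation": [0,0,0]},
  {"delta_pos": [112,-0.5,-1],"rotation": [0,0,0]},
  {"delta_pos": [113,-0.5,-1],"rotation": [0,0,0]},
  {"delta_pos": [114,-0.5,-1],"rotation": [0,0,0]},
  {"delta_pos": [114,-0.5,-1],"rotation": [0,0,0]},
  {"delta_pos": [114,-0.5,-1],"rotation": [0,0,0]},
])

```text
time_s: 7.85
position: [0.5294, 0.2105, 0.0861]
eef_rot: [[0.0, 0.961, -0.275], [0.0, -0.275, -0.961], [-1.0, 0.0, -0.0]]
ft_force: [-0.8, -0.3, -3.2]
grip_width: 0.0298
```

>>> apply_moves([
  {"delta_pos": [0.5,0,0],"rotation": [0,0,0]},
  {"delta_pos": [1,0,0],"rotation": [0,0,0]},
  {"delta_pos": [1,0,0],"rotation": [0,0,0]},
])

```text
time_s: 8.22
position: [0.5294, 0.2105, 0.086]
eef_rot: [[0.0, 0.961, -0.275], [-0.0, -0.275, -0.961], [-1.0, 0.0, 0.0]]
ft_force: [-3.7, -3.8, 9.0]
grip_width: 0.0301
```

Contact at +9 N. Releasing.

>>> apply_moves([
  {"delta_pos": [0,0,0],"rotation": [0,0,0]},
  {"delta_pos": [0,0,0],"rotation": [0,0,0]},
  {"delta_pos": [0,0,0],"rotation": [0,0,0]},
  {"delta_pos": [0,0,0],"rotation": [0,0,0]},
  {"delta_pos": [0,0,0],"rotation": [0,0,0]},
  {"delta_pos": [0,0,0],"rotation": [0,0,0]},
  {"delta_pos": [0,0,0],"rotation": [0,0,0]},
], jaw=-1)

```text
time_s: 9.1
position: [0.5293, 0.2104, 0.085]
eef_rot: [[-0.0, 0.961, -0.275], [0.0, -0.275, -0.961], [-1.0, -0.0, -0.0]]
ft_force: [-0.5, -0.1, -0.2]
grip_width: 0.0853
```

>>> apply_moves([
  {"delta_pos": [-15,0,0],"rotation": [0,0,0]},
  {"delta_pos": [-45,0,0],"rotation": [0,0,0]},
  {"delta_pos": [-85,0,0],"rotation": [0,0,0]},
  {"delta_pos": [-115,0,0],"rotation": [0,0,0]},
  {"delta_pos": [-115,0,0],"rotation": [0,0,0]},
  {"delta_pos": [-115,0,0],"rotation": [0,0,0]},
])

```text
time_s: 9.85
position: [0.5292, 0.2103, 0.2001]
eef_rot: [[0.0, 0.961, -0.275], [-0.0, -0.275, -0.961], [-1.0, 0.0, 0.0]]
ft_force: [0.6, -0.9, -0.1]
grip_width: 0.087
```

Run:
```python
from h import *
snap('top','t3.png');snap('side','s3.png')
move((.5293,.2105,.2),74)
st=(.5294,.2105,164);ba=(.5293,.2097,87.1)
overlay('side',st,ba,'s3.png','os3.png',(190,160,340,350),.016);overlay('top',st,ba,'t3.png','ot3.png',(115,140,325,260),.016)
```

```text
d [-0.8  0.3 -0.5] rv [-1.571 -0.     0.002] t 9.95 q [ 0.15  0.26 -0.71  1.67  0.17  1.28 -0.87] pos [0.5288 0.2101 0.1992] psi -15.98698194342667
```

View pics/os3.png

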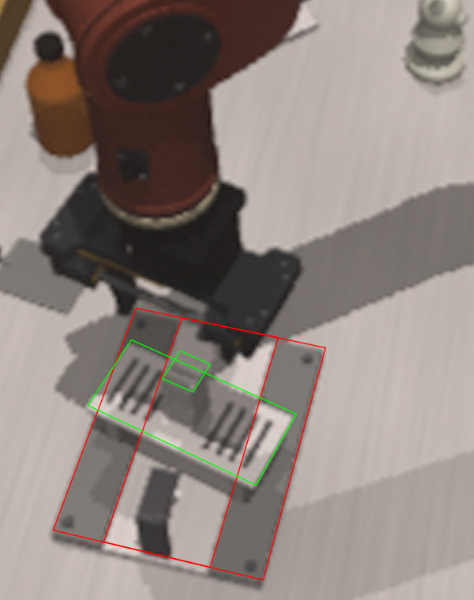

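View pics/ot3.png

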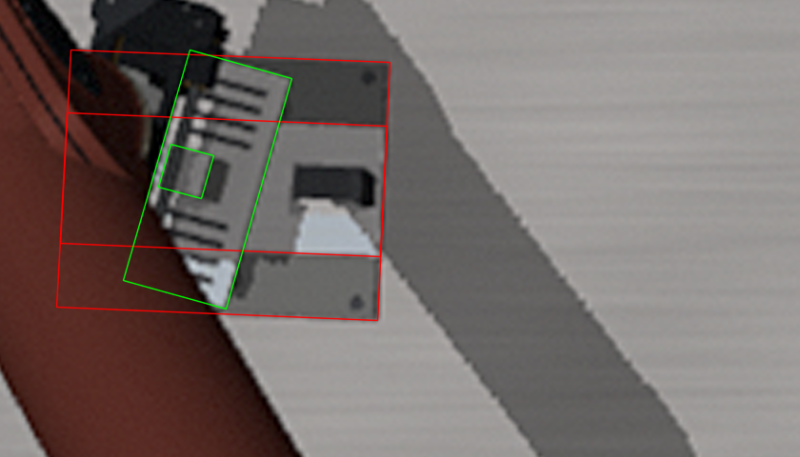

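Stand rests level on both decks, 77° across, as modelled (green outline matches; post clear of the fingers). Now turn the hand 90° for the fresh grip across the other faces.

>>> apply_moves([
  {"delta_pos": [0,0,0],"rotation": [-0.15,0,0]},
  {"delta_pos": [0,0,0],"rotation": [-0.32,0,0]},
  {"delta_pos": [0,0,0],"rotation": [-0.49,0,0]},
  {"delta_pos": [0,0,0],"rotation": [-0.66,0,0]},
  {"delta_pos": [0,0,0],"rotation": [-0.83,0,0]},
  {"delta_pos": [0,0,0],"rotation": [-1.0,0,0]},
  {"delta_pos": [0,0,0],"rotation": [-1.17,0,0]},
  {"delta_pos": [0,0,0],"rotation": [-1.34,0,0]},
  {"delta_pos": [0,0,0],"rotation": [-1.5,0,0]},
  {"delta_pos": [0,0,0],"rotation": [-1.571,0,0]},
  {"delta_pos": [0,0,0],"rotation": [-1.571,0,0]},
  {"delta_pos": [0,0,0],"rotation": [-1.571,0,0]},
])

```text
time_s: 11.45
position: [0.5291, 0.2104, 0.1996]
eef_rot: [[-0.001, 0.277, 0.961], [-0.0, 0.961, -0.277], [-1.0, -0.0, -0.001]]
ft_force: [1.0, 0.2, -0.7]
grip_width: 0.087
```

Run:
```python
from h import *
move((.5293,.2103,.09),74)
```

```text
d [109.6   0.    0.3] rv [-0.001 -0.001  0.   ] t 11.45 q [ 0.33  0.31 -0.94  1.66  0.26  1.3   0.63] pos [0.5291 0.2104 0.1996] psi 73.93121484409728
```

>>> apply_moves([
  {"delta_pos": [25,0,0],"rotation": [0,0,0]},
  {"delta_pos": [60,0,0],"rotation": [0,0,0]},
  {"delta_pos": [90,0,0],"rotation": [0,0,0]},
  {"delta_pos": [109,0,0],"rotation": [0,0,0]},
  {"delta_pos": [109,0,0],"rotation": [0,0,0]},
  {"delta_pos": [109,0,0],"rotation": [0,0,0]},
])

```text
time_s: 12.2
position: [0.5299, 0.2109, 0.092]
eef_rot: [[0.001, 0.275, 0.961], [0.001, 0.961, -0.275], [-1.0, 0.001, 0.001]]
ft_force: [-0.1, -0.6, 0.5]
grip_width: 0.0872
```

>>> apply_moves([
  {"delta_pos": [0,0,0],"rotation": [0,0,0]},
  {"delta_pos": [0,0,0],"rotation": [0,0,0]},
  {"delta_pos": [0,0,0],"rotation": [0,0,0]},
  {"delta_pos": [0,0,0],"rotation": [0,0,0]},
  {"delta_pos": [0,0,0],"rotation": [0,0,0]},
  {"delta_pos": [0,0,0],"rotation": [0,0,0]},
  {"delta_pos": [0,0,0],"rotation": [0,0,0]},
], jaw=1, squeeze=35)

```text
time_s: 13.08
position: [0.5292, 0.2106, 0.0909]
eef_rot: [[-0.0, 0.275, 0.961], [0.0, 0.961, -0.275], [-1.0, 0.0, -0.0]]
ft_force: [-0.1, -0.5, -3.1]
grip_width: 0.0299
```

Run:
```python
from h import *
move((.5293,.2097,.093),-2.9)
```

```text
d [-2.1 -0.9  0.3] rv [ 1.343 -0.    -0.   ] t 13.075 q [ 0.28  0.42 -0.89  1.78  0.36  1.11  0.55] pos [0.5292 0.2106 0.0909] psi 74.03222014828214
```

Gripped across the other faces (29.9 mm). Ease up 2.5 mm (still about 9 mm under the bracket arms) and turn 77° into the channel direction.

>>> apply_moves([
  {"delta_pos": [-1.5,0,0],"rotation": [0,0,0]},
  {"delta_pos": [-2.5,0,0],"rotation": [0,0,0]},
  {"delta_pos": [-2.5,0,0],"rotation": [0.06,0,0]},
  {"delta_pos": [-2.5,-0.2,0],"rotation": [0.18,0,0]},
  {"delta_pos": [-2.5,-0.4,0],"rotation": [0.3,0,0]},
  {"delta_pos": [-2.5,-0.6,0],"rotation": [0.42,0,0]},
  {"delta_pos": [-2.5,-0.8,0],"rotation": [0.54,0,0]},
  {"delta_pos": [-2.5,-0.9,0],"rotation": [0.66,0,0]},
  {"delta_pos": [-2.5,-0.9,0],"rotation": [0.78,0,0]},
  {"delta_pos": [-2.5,-0.9,0],"rotation": [0.9,0,0]},
  {"delta_pos": [-2.5,-0.9,0],"rotation": [1.02,0,0]},
  {"delta_pos": [-2.5,-0.9,0],"rotation": [1.14,0,0]},
  {"delta_pos": [-2.5,-0.9,0],"rotation": [1.26,0,0]},
  {"delta_pos": [-2.5,-0.9,0],"rotation": [1.32,0,0]},
  {"delta_pos": [-2.5,-0.9,0],"rotation": [1.343,0,0]},
  {"delta_pos": [-2.5,-0.9,0],"rotation": [1.343,0,0]},
  {"delta_pos": [-2.5,-0.9,0],"rotation": [1.343,0,0]},
])

```text
time_s: 15.2
position: [0.529, 0.2096, 0.0934]
eef_rot: [[-0.0, 0.999, -0.05], [0.0, -0.05, -0.999], [-1.0, -0.0, -0.0]]
ft_force: [-0.5, 0.4, -2.1]
grip_width: 0.0295
```

Run:
```python
from h import *
snap('top','t4.png');snap('side','s4.png')
move((.5293,.2097,.085),-2.9)
st=(.5293,.2097,87.1);ba=(.5293,.2097,87.1)
overlay('side',st,ba,'s4.png','os4.png',(190,160,340,350),.018);overlay('top',st,ba,'t4.png','ot4.png',(115,140,325,260),.018)
```

```text
d [ 8.5  0.2 -0.1] rv [ 0. -0.  0.] t 15.3 q [ 0.09  0.35 -0.65  1.79  0.23  1.08 -0.69] pos [0.5291 0.2096 0.0935] psi -2.8926242031356115
```

View pics/os4.png

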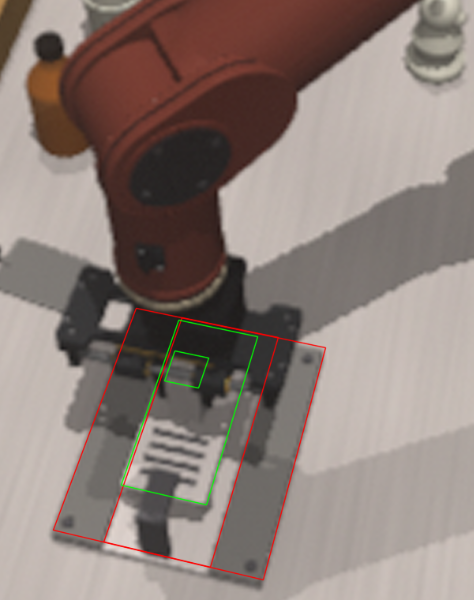

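View pics/ot4.png

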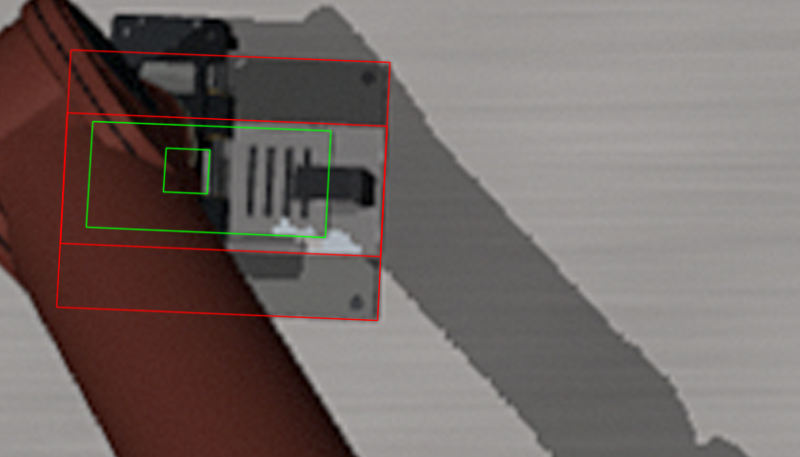

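The plate lies along the channel under both arms. Lowering.

>>> apply_moves([
  {"delta_pos": [2,0,0],"rotation": [0,0,0]},
  {"delta_pos": [4,0,0],"rotation": [0,0,0]},
  {"delta_pos": [6,0,0],"rotation": [0,0,0]},
  {"delta_pos": [7.5,0,0],"rotation": [0,0,0]},
  {"delta_pos": [8.5,0,0],"rotation": [0,0,0]},
  {"delta_pos": [9,0,0],"rotation": [0,0,0]},
  {"delta_pos": [9,0,0],"rotation": [0,0,0]},
])

```text
time_s: 16.18
position: [0.5291, 0.2096, 0.0847]
eef_rot: [[0.0, 0.999, -0.051], [-0.0, -0.051, -0.999], [-1.0, 0.0, 0.0]]
ft_force: [-0.7, -1.0, -0.2]
grip_width: 0.0295
```

Weight is off the arm at the expected height (z 0.0847). Release and withdraw.

>>> apply_moves([
  {"delta_pos": [0,0,0],"rotation": [0,0,0]},
  {"delta_pos": [0,0,0],"rotation": [0,0,0]},
  {"delta_pos": [0,0,0],"rotation": [0,0,0]},
  {"delta_pos": [0,0,0],"rotation": [0,0,0]},
  {"delta_pos": [0,0,0],"rotation": [0,0,0]},
  {"delta_pos": [0,0,0],"rotation": [0,0,0]},
  {"delta_pos": [0,0,0],"rotation": [0,0,0]},
], jaw=-1)

```text
time_s: 17.05
position: [0.5291, 0.2096, 0.0845]
eef_rot: [[0.0, 0.999, -0.051], [0.0, -0.051, -0.999], [-1.0, 0.0, -0.0]]
ft_force: [0.1, 0.6, 0.2]
grip_width: 0.0855
```

>>> apply_moves([
  {"delta_pos": [-15,0,0],"rotation": [0,0,0]},
  {"delta_pos": [-45,0,0],"rotation": [0,0,0]},
  {"delta_pos": [-85,0,0],"rotation": [0,0,0]},
  {"delta_pos": [-125,0,0],"rotation": [0,0,0]},
  {"delta_pos": [-150,0,0],"rotation": [0,0,0]},
  {"delta_pos": [-150,0,40],"rotation": [0,0,0]},
  {"delta_pos": [-150,0,90],"rotation": [0,0,0]},
  {"delta_pos": [-150,0,140],"rotation": [0,0,0]},
  {"delta_pos": [-150,0,190],"rotation": [0,0,0]},
  {"delta_pos": [-150,0,240],"rotation": [0,0,0]},
  {"delta_pos": [-150,0,280],"rotation": [0,0,0]},
  {"delta_pos": [-150,0,300],"rotation": [0,0,0]},
  {"delta_pos": [-150,0,300],"rotation": [0,0,0]},
  {"delta_pos": [-150,0,300],"rotation": [0,0,0]},
])

```text
time_s: 18.8
position: [0.514, -0.0885, 0.2351]
eef_rot: [[0.001, 0.999, -0.05], [0.0, -0.05, -0.999], [-1.0, 0.001, -0.0]]
ft_force: [-0.1, 0.0, 0.3]
grip_width: 0.0872
```

Run:
```python
from h import *
snap('top','t5.png');snap('side','s5.png')
st=(.5293,.2097,87.1);ba=(.5293,.2097,87.1)
overlay('side',st,ba,'s5.png','os5.png',(190,160,340,350),.010);overlay('top',st,ba,'t5.png','ot5.png',(115,140,325,260),.010)
```

```text
(no output)
```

View pics/os5.png

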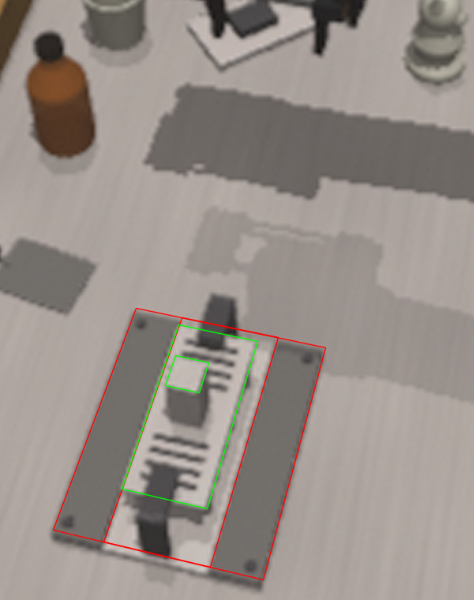

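View pics/ot5.png

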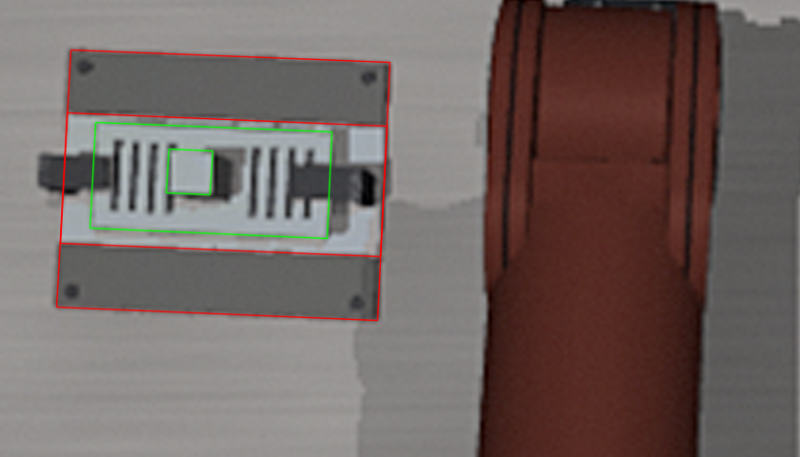

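View pics/s5.png

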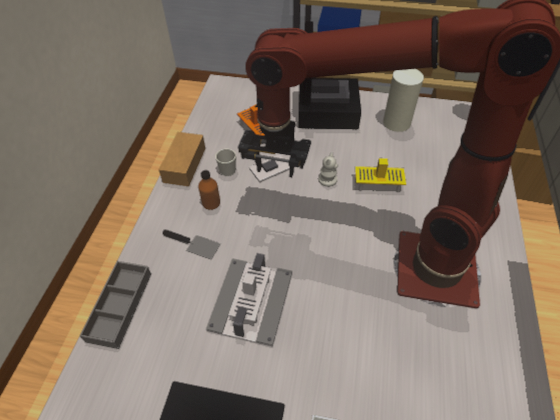

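The stand sits in the channel under both brackets, matching the seated model in both views. The bystanders are unmoved and the arm is clear, so I'm handing in.

```bash
python3 -c "
from plant import arm
print(arm.close_job())"
```

```text
the job is handed in; nothing more can be done
None
```

The stand is on the base, seated along the channel under both brackets, and I handed the job in at about 19 s of the 48 s limit. The hand-in gave no verdict, so success rests on my own checks.

- **First placing:** I gripped the post along the plate and set the stand on the decks about 77° across the channel. Contact showed 9 N. I then let go and backed off, and the pictures showed it level on both decks.
- **Turning:** I gripped the other pair of faces, eased the stand up about 2.5 mm and turned it 77° under the arms. I then lowered it into the channel, let go and withdrew. The lift means it was held just off the decks while turning, not slid on them.
- **Last checks:**
  - **Seating:** The gripper let go at the height expected with the feet on the channel floor (TCP z 0.0847 m), with the stand's weight off the arm. In both cameras the stand matched the drawn seated model (feet on the channel floor, centred, along the channel) within about a pixel.
  - **Surroundings:** The gripper is clear, and by eye in the last side picture the bust, bottle, build plate, cup and scraper had not moved.
- **Disagreement:** The networks' base origin was about 12–18 mm off in one view. I used corner measurements instead, which matched the given sizes within about 2 mm.

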